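# Turn the chisel round and lay it in its rest

### The arm

A 6-joint arm with a two-finger parallel gripper is mounted at the origin on a cart in front of the work surface, level with it; the furniture and walls round the work are solid. World frame = base frame: x ahead of the robot, y to its left, z up, the work surface at z = 0. Lengths are in m, angles in rad, forces in N, time in s.
With the tool pointing down it reaches from about 0.35 to 0.875 m from the base axis. Payload 15.5 kg.
Tool frame: the origin (TCP) lies at the very end of the fingers, on their centre line; the grasp point (between the pads) lies 19 mm behind it; z points along the fingers, y is the direction in which the jaws open and shut (so a half turn about z gives the same grasp; the last joint's range is limited). The gripper opens to 85 mm and grips with 20 to 120 N. Pads are 22 mm wide; open, the fingers measure 114 mm over their backs; the gripper's body (76 mm by 85 mm) begins 54 mm behind the grasp point. The pads swing forward as they close: fully open they stand 13 mm farther back than shut.
Start: joints at [1.159, 0.494, 1.345, -0, 1.302, -0.096], TCP at [0.195, 0.594, 0.231] pointing down, gripper open.
Joint ranges: [-2.91, 2.91], [-0.82, 2.16], [0.22, 2.67], [-1.22, 4.37], [0.12, 2.79], [-3.08, 3.08]. Speed limits (rad/s): [1.89, 1.89, 2.57, 3.01, 3.01, 3.01].

### API

Orientations are given as a unit quaternion [x, y, z, w].
In Python, from bench import sense, viewer, finish_job gives the robot as it stands.
- The arm moves only by the tool servo_tool, never from a script. Its arguments are lists of equal length, an entry for each row: "claw": the gripper command: -1 is fully open, 1 is shut, values between are in proportion; "dp": the shift along the tool's x, y, z in cm, a list of three; "rot": the turn, a rotation vector about the tool's x, y, z in degrees, a list of three. A call has 1 to 5 rows; each row is the pose to reach, as a shift and turn from the pose commanded when the call began, along the tool's axes at that moment; what a row does not reach only later rows make up. A row lasts 1/8 s, in which the tool goes at most 62.5 mm and 10.7 degrees, less where a joint would pass 70% of its speed; a pose out of reach is approached as far as the arm can. A call with a gripper value outside its range is refused whole. The fingers move at their own pace and stop on an object; "grip_force" is the grip in N (left out, the last holds). Time passes only in rows, so rows that repeat a pose let the fingers close. It gives the time, the measured TCP pose, the force and the opening at its end, in the units of the state.
- sense(): the state, without advancing time (a new reading comes with each control period).
- viewer.get_image(name): name is "scene" or "top"; returns the picture (384x512x3 uint8, red, green, blue); there is no depth.
- viewer.camera_model(name): a dict with "intrinsics" (3x3 intrinsics, pixels), "cam_to_world" (4x4, takes a point from camera to world coordinates). Camera axes: x right, y up, looking along -z (the intrinsics and any distortion apply to the point x, -y, -z); pixel columns grow to the right and rows downward; lengths in m; the calibration is good to about 2 mm. A picture is of the moment at which its call begins. camera_model takes no time and is no camera call.
- finish_job(): hands the job in, once; it reports no verdict.
The state is a dict: "t": time; "joint_positions": joint angles; "joint_velocities": joint speeds; "tau": joint torques, N m; "position": TCP position; "tool_rot": TCP orientation; "force": force on the tool from outside, world axes, zero at the start; "ft_torque": the same for the moment, N m; "width": finger opening in m.
Only numpy, scipy, OpenCV 4.12 (cv2) and the standard library are available. Lean on these libraries where they do the work, as an engineer would, in place of code of your own. Each camera call takes 0.05 s, during which the arm holds its last target.

### The job

Pick up the chisel, whose cutting edge points back towards you, turn it end for end and lay it in the wooden tool rest, with the handle down in the wide notch and the blade down in the narrow notch, so that its cutting edge faces the guard board at the far end. Leave the two screwdrivers where they lie.

Things in the scene. Friction and masses are not known exactly. Their poses are not given: they have to be found in the camera images.
- chisel: Wood chisel, wooden handle and bare flat steel blade, 263 mm long, loose on the bench. Origin under its middle, level with the handle's underside; long axis 14 mm above it. Its -y points to the cutting edge. Handle y = +13 to +131 mm, up to 28 mm thick; blade 18 x 6 mm, underside 11 mm above the origin. Gripped across the handle at y = +35 mm it is near balance and clear of both notches.
- chisel_edge (a point): Point at the cutting edge of the chisel, the tip of the blade, on the long axis (131 mm from the middle).
- chisel_butt (a point): Point at the butt of the chisel's handle, on the long axis (131 mm from the middle, opposite the cutting edge).
- tool_rest: Wooden rest fixed on the bench, base 295 x 100 x 12 mm. Origin on the bench below the seated chisel's middle; x runs from the wide notch (x = -85 mm, 50 wide, floor 30 high, cheeks 52) past the narrow notch (x = +80, 38 wide, floor 40, cheeks 58) to the guard board (inner face x = +161, top 70), z up. Cross pieces 26 and 20 mm thick. Seated chisel: long axis along x, 44 mm above the bench.
- screwdriver_1: The longer screwdriver (yellow fluted handle 29 mm thick, round shaft), 222 mm long, loose on the bench: a bystander. Origin under its middle; its own -y points to the tip.
- screwdriver_2: The shorter screwdriver (blue fluted handle 29 mm thick, round shaft), 207 mm long, loose on the bench: a bystander. Origin under its middle; its own -y points to the tip.

How it is judged:
By the outcome, as a careful person would: the job done as asked, in the order asked, and still so for the second after the job is handed in, with the robot touching nothing.
It also fails if it takes over 38 s, if anything falls off the work surface, if the arm or the gripper's body presses on something with over 40 N, if the wrist force passes 120 N, or if a joint passes its speed limit or range.

## Working session

There is one attempt and no reset: what is moved stays moved. The work goes in short steps, Python scripts to look and compute and a tool call to move; the robot and the scene stay as the last step left them, time stands still between calls to the robot, and variables do not carry over. Pictures are saved under pics/ and viewed, and the job is handed in when it is done.

Besides the shell and the picture viewer there is one more tool, called after "Call:" as name(argument=value, ...) on one line, values as JSON. servo_tool: Moves the arm, as the interface text tells. Its arguments: {"type":"object","properties":{"claw":{"type":"array","items":{"type":"number"}},"dp":{"type":"array","items":{"type":"array","items":{"type":"number"}}},"rot":{"type":"array","items":{"type":"array","items":{"type":"number"}}},"grip_force":{"type":"number"}},"required":["claw","dp","rot"]}

```bash
mkdir -p pics; ls; python3 - <<'E'
from bench import sense, viewer
import cv2, json, numpy as np
for n in("scene","top"):
    im=viewer.get_image(n); cv2.imwrite(f"pics/{n}0.png",cv2.resize(im[:,:,::-1],(800,600),interpolation=cv2.INTER_CUBIC))
    cv2.imwrite(f"pics/{n}0raw.png",im[:,:,::-1])
    m=viewer.camera_model(n); print(n,{k:np.round(v,4).tolist() if not isinstance(v,str) else v for k,v in m.items()})
s=sense(); print({k:np.round(v,3).tolist() for k,v in s.items()})
E
```

```text
pics
scene {'intrinsics': [[441.3692, 0.0, 252.8906], [0.0, 441.3692, 187.5049], [0.0, 0.0, 1.0]], 'cam_to_world': [[0.5632, 0.6265, -0.5389, -0.2447], [-0.8263, 0.4206, -0.3746, -0.6042], [-0.008, 0.6562, 0.7545, 1.1577], [0.0, 0.0, 0.0, 1.0]]}
top {'intrinsics': [[365.3871, 0.0, 259.7793], [0.0, 365.3871, 191.0891], [0.0, 0.0, 1.0]], 'cam_to_world': [[0.0008, 0.9814, -0.1918, 0.2992], [-1.0, -0.0004, -0.0063, -0.0295], [-0.0063, 0.1919, 0.9814, 1.2417], [0.0, 0.0, 0.0, 1.0]]}
{'t': 0.1, 'joint_positions': [1.159, 0.494, 1.346, -0.0, 1.303, -0.096], 'joint_velocities': [-0.0, -0.002, -0.002, 0.001, -0.001, -0.001], 'tau': [0.002, -88.36, -38.456, -0.0, 0.005, 0.0], 'position': [0.195, 0.594, 0.231], 'tool_rot': [0.158, 0.987, -0.001, -0.0], 'force': [-0.378, 0.621, -0.064], 'ft_torque': [0.003, -0.016, 0.006], 'width': 0.085}
```

View pics/scene0.png

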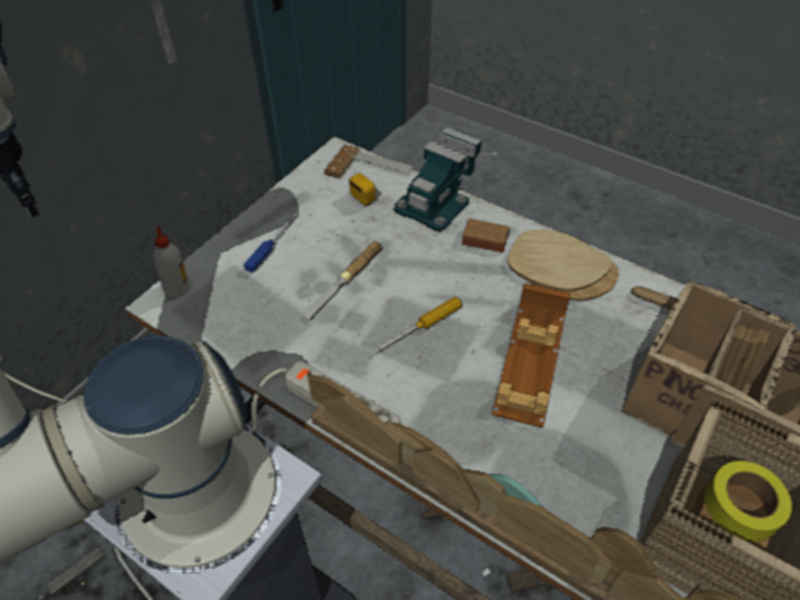

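View pics/top0.png

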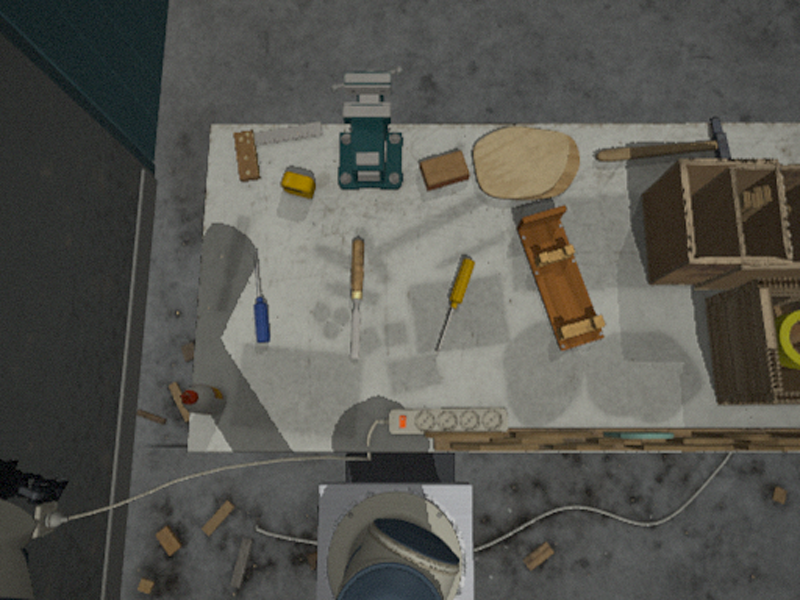

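The chisel lies in the top picture (800 px) from about (358,238), the butt, to (355,358), the edge. The rest runs from the wide notch at (580,328) to the guard at (543,218). I'll zoom in on both.

```bash
python3 - <<'E'
import cv2
im=cv2.imread("pics/top0raw.png")
cv2.imwrite("pics/c1.png",cv2.resize(im[140:240,195:320],None,fx=6,fy=6,interpolation=cv2.INTER_CUBIC))
cv2.imwrite("pics/c2.png",cv2.resize(im[125:230,310:410],None,fx=5.5,fy=5.5,interpolation=cv2.INTER_CUBIC))
im=cv2.imread("pics/scene0raw.png")
cv2.imwrite("pics/c3.png",cv2.resize(im[145:245,180:305],None,fx=6,fy=6,interpolation=cv2.INTER_CUBIC))
cv2.imwrite("pics/c4.png",cv2.resize(im[175:275,300:400],None,fx=6,fy=6,interpolation=cv2.INTER_CUBIC))
E
```

```text
(no output)
```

View pics/c1.png

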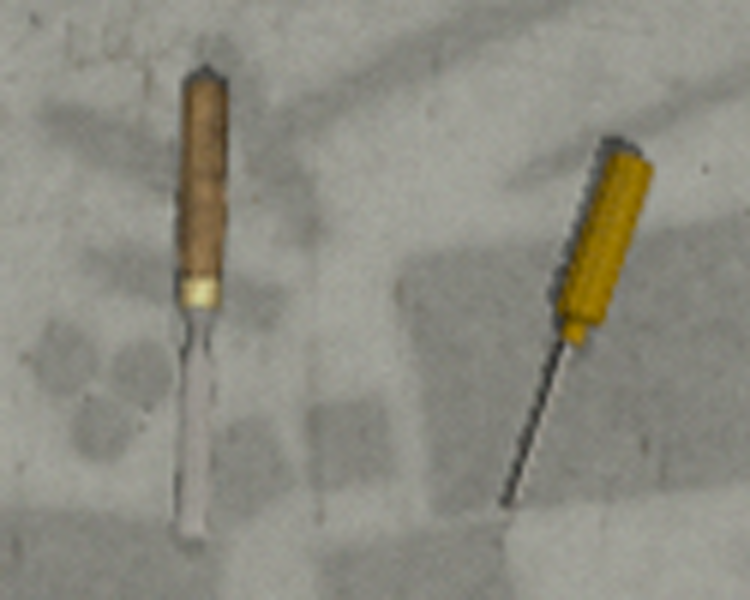

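View pics/c2.png

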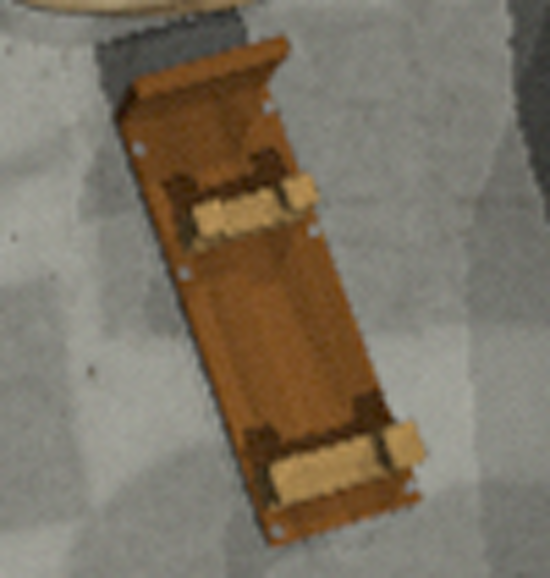

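View pics/c3.png

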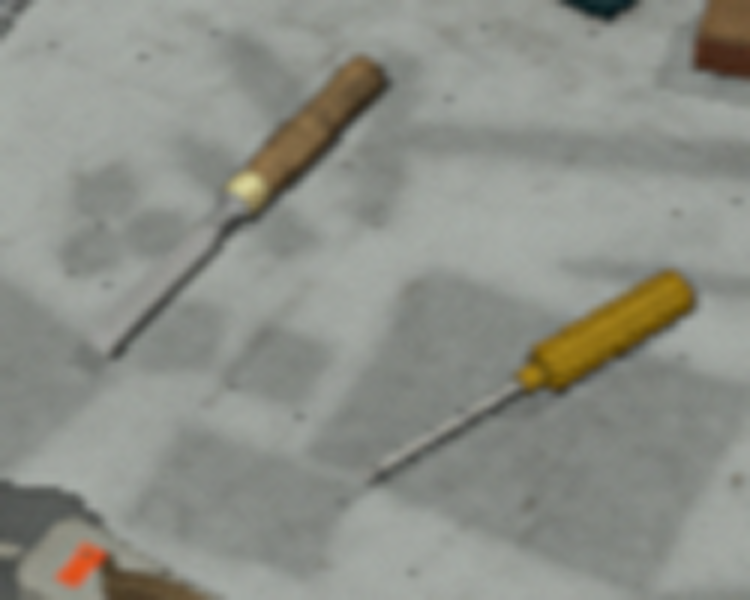

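View pics/c4.png

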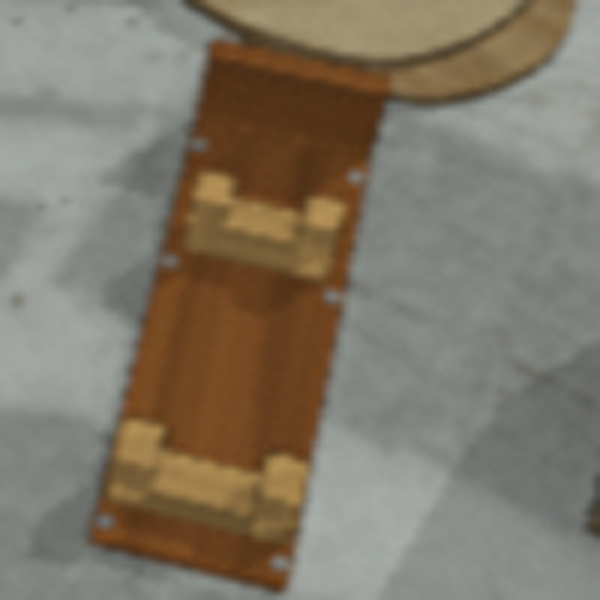

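```bash
cat > h.py <<'E'
import numpy as np, cv2
from bench import viewer
C={n:viewer.camera_model(n) for n in("scene","top")}
def proj(n,P):
    P=np.atleast_2d(P); T=np.linalg.inv(C[n]["cam_to_world"]); c=P@T[:3,:3].T+T[:3,3]
    K=C[n]["intrinsics"]; K=np.array(K)
    return np.c_[K[0,0]*c[:,0]/-c[:,2]+K[0,2], K[1,1]*-c[:,1]/-c[:,2]+K[1,2]]
def back(n,uv,z):
    K=np.array(C[n]["intrinsics"]);M=np.array(C[n]["cam_to_world"])
    d=M[:3,:3]@np.array([(uv[0]-K[0,2])/K[0,0],-(uv[1]-K[1,2])/K[1,1],-1]); o=M[:3,3]
    return o+d*(z-o[2])/d[2]
def cr(p,s,o): return (np.array(p)+.5)/s-.5+np.array(o)
E
cat > fit.py <<'E'
from h import *
from scipy.optimize import least_squares
print("chisel tip top",back("top",cr((191,535),6,(195,140)),.014),"butt",back("top",cr((206,70),6,(195,140)),.014))
print("chisel tip sc",back("scene",cr((108,352),6,(180,145)),.014),"butt",back("scene",cr((370,74),6,(180,145)),.014))
S=[((90,19,58),(235,180)),((90,-19,58),(308,198)),((70,-19,58),(300,226)),((-72,25,52),(165,428)),((-72,-25,52),(270,457)),((-98,25,52),(157,465)),((-98,-25,52),(262,495)),((161,50,70),(208,62)),((161,-50,70),(387,96)),(('b',50,12),(92,540)),(('b',-50,12),(287,588))]
Tt=[((90,-19,58),(281,182)),((70,-19,58),(290,212)),((-72,-25,52),(382,435)),((-98,-25,52),(392,465)),(('b',50,12),(270,542)),(('b',-50,12),(420,495))]
def res(p,full=False):
    x,y,a,b=p; R=np.array([[np.cos(a),-np.sin(a)],[np.sin(a),np.cos(a)]]); out=[]
    for n,L,s,o in(("scene",S,6,(300,175)),("top",Tt,5.5,(310,125))):
        for P,uv in L:
            P=np.array([b*1000 if P[0]=='b' else P[0],P[1],P[2]],float)/1000
            w=np.r_[R@P[:2]+[x,y],P[2]]
            out.append(proj(n,w)[0]-cr(uv,s,o))
    out=np.array(out); return out if full else out.ravel()
r=least_squares(res,[.55,-.33,.3,-.12],loss='soft_l1'); print(r.x,np.degrees(r.x[2])); print(np.round(res(r.x,True),1).tolist())
x,y,a,b=r.x
def wire(n,col,img,s):
    R=np.array([[np.cos(a),-np.sin(a)],[np.sin(a),np.cos(a)]])
    def pl(pts):
        q=np.array(pts,float)/1000; w=np.c_[q[:,:2]@R.T+[x,y],q[:,2]]
        cv2.polylines(img,[np.int32(np.round(((proj(n,w)+.5-off)*s)))],True,col,1)
    for h in(0,12): pl([(b*1000,50,h),(b*1000,-50,h),(b*1000+295,-50,h),(b*1000+295,50,h)])
    for xc,t,w,f,c in((-85,13,25,30,52),(80,10,19,40,58)):
        for xx in(xc-t,xc+t): pl([(xx,-w-12,c),(xx,-w,c),(xx,-w,f),(xx,w,f),(xx,w,c),(xx,w+12,c),(xx,w+12,12),(xx,-w-12,12)])
    pl([(161,-50,12),(161,-50,70),(161,50,70),(161,50,12)])
ims=[]
for n,o in(("scene",(300,175)),("top",(310,125))):
    off=np.array(o); im=cv2.imread(f"pics/{n}0raw.png")[o[1]:o[1]+105,o[0]:o[0]+100]
    im=cv2.resize(im,None,fx=4,fy=4,interpolation=cv2.INTER_CUBIC); wire(n,(255,255,0),im,4); ims.append(im)
cv2.imwrite("pics/ov.png",np.hstack(ims))
E
python3 fit.py
```

```text
chisel tip top [0.41043469 0.09035061 0.014     ] butt [0.68137639 0.08655501 0.014     ]
chisel tip sc [0.41173572 0.07756612 0.014     ] butt [0.67081367 0.08239585 0.014     ]
[ 0.55383139 -0.37052676  0.29851194 -0.11642519] 17.103474538353545
[[0.0, -0.2], [-0.2, -0.5], [0.1, -0.4], [-0.1, -0.0], [-0.8, -0.7], [-0.4, 0.9], [-1.0, 0.2], [-0.6, -1.1], [0.2, -0.1], [-0.6, -1.3], [0.3, -0.8], [0.6, -0.2], [1.0, -0.2], [0.4, -0.9], [1.4, 1.2], [0.8, 0.5], [1.4, 0.4]]
```

View pics/ov.png

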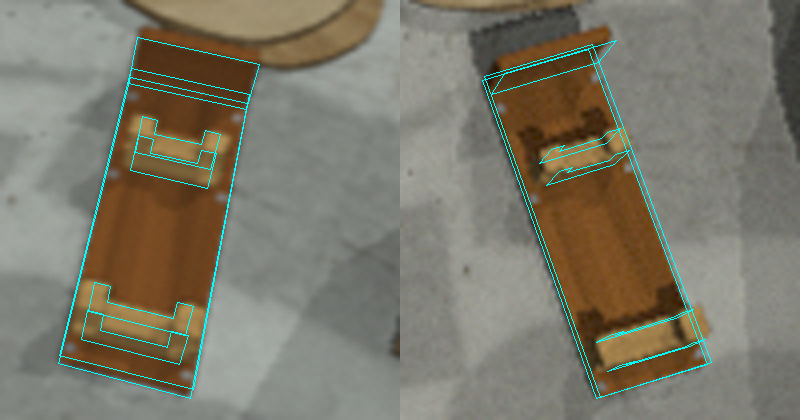

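```bash
cat > ov.py <<'E'
from h import *
import sys
def draw(n,img,s,off,x,y,a,b,wc=50,only=None):
    R=np.array([[np.cos(a),-np.sin(a)],[np.sin(a),np.cos(a)]])
    def pl(pts,col):
        q=np.array(pts,float)/1000; w=np.c_[q[:,:2]@R.T+[x,y],q[:,2]]
        cv2.polylines(img,[np.int32(np.round(((proj(n,w)+.5-off)*s)))],True,col,1)
    b=b*1000
    for h in(0,12): pl([(b,50,h),(b,-50,h),(b+295,-50,h),(b+295,50,h)],(255,255,0))
    for xc,t,w,f,c in((-85,13,25,30,52),(80,10,19,40,58)):
        for xx,col in((xc-t,(0,255,0)),(xc+t,(255,0,255))): pl([(xx,-wc,c),(xx,-w,c),(xx,-w,f),(xx,w,f),(xx,w,c),(xx,wc,c),(xx,wc,12),(xx,-wc,12)],col)
    for xx in (161,b+295): pl([(xx,-50,12),(xx,-50,70),(xx,50,70),(xx,50,12)],(255,255,255))
if __name__=="__main__":
    p=[float(v) for v in sys.argv[1:6]]; 
    for n,o in(("scene",(310,178)),("top",(325,125))):
        off=np.array(o); im=cv2.imread(f"pics/{n}0raw.png")[o[1]:o[1]+100,o[0]:o[0]+70]
        im=cv2.resize(im,None,fx=6,fy=6,interpolation=cv2.INTER_CUBIC); raw=im.copy(); draw(n,im,6,off,p[0],p[1],np.radians(p[2]),p[3],p[4]); cv2.imwrite(f"pics/ov_{n}.png",np.hstack([im]))
E
python3 ov.py 0.5538 -0.3705 17.1 -0.118 43; python3 -c "
import cv2,numpy as np
cv2.imwrite('pics/ov2.png',cv2.resize(np.hstack([cv2.imread('pics/ov_scene.png'),cv2.imread('pics/ov_top.png')]),(800,571)))"
```

```text
(no output)
```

View pics/ov2.png

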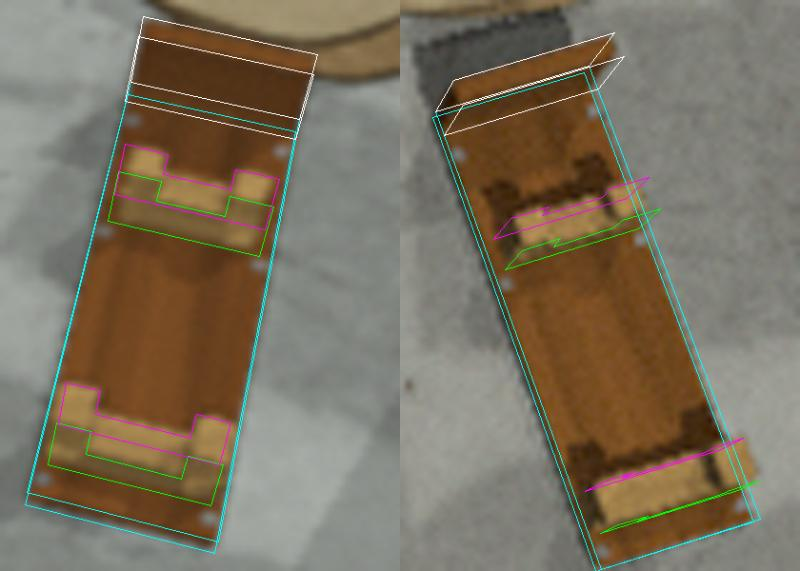

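```bash
python3 ov.py 0.5572 -0.3695 17.1 -0.121 43; python3 -c "
import cv2,numpy as np
cv2.imwrite('pics/ov2.png',cv2.resize(np.hstack([cv2.imread('pics/ov_scene.png'),cv2.imread('pics/ov_top.png')]),(800,571)))"
cat > ovc.py <<'E'
from h import *
import sys
bx,by,a=[float(v) for v in sys.argv[1:4]]; a=np.radians(a) # middle, dir angle of +y(butt) from world x
d=np.array([np.cos(a),np.sin(a)]); nrm=np.array([-d[1],d[0]])
ims=[]
for n,o in(("scene",(185,145)),("top",(200,142))):
    im=cv2.imread(f"pics/{n}0raw.png")[o[1]:o[1]+95,o[0]:o[0]+65]; im=cv2.resize(im,None,fx=6,fy=6,interpolation=cv2.INTER_CUBIC)
    def pl(pts,col):
        w=np.array([np.r_[np.array([bx,by])+d*u/1000+nrm*v/1000,z/1000] for u,v,z in pts]); cv2.polylines(im,[np.int32(np.round((proj(n,w)+.5-np.array(o))*6))],True,col,1)
    pl([(-131,9,17),(-131,-9,17),(0,-9,17),(0,9,17)],(255,255,0))
    pl([(131,0,14),(13,0,14)],(255,0,255)); pl([(13,14,14),(131,14,14),(131,-14,14),(13,-14,14)],(0,255,0))
    ims.append(im)
cv2.imwrite("pics/ovc.png",np.hstack(ims))
E
python3 ovc.py 0.542 0.0885 -0.8
```

```text
(no output)
```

View pics/ov2.png

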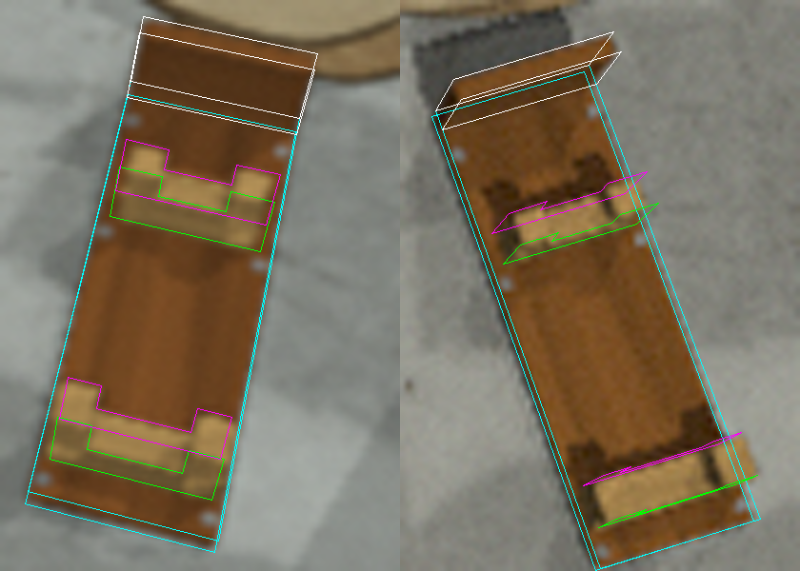

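View pics/ovc.png

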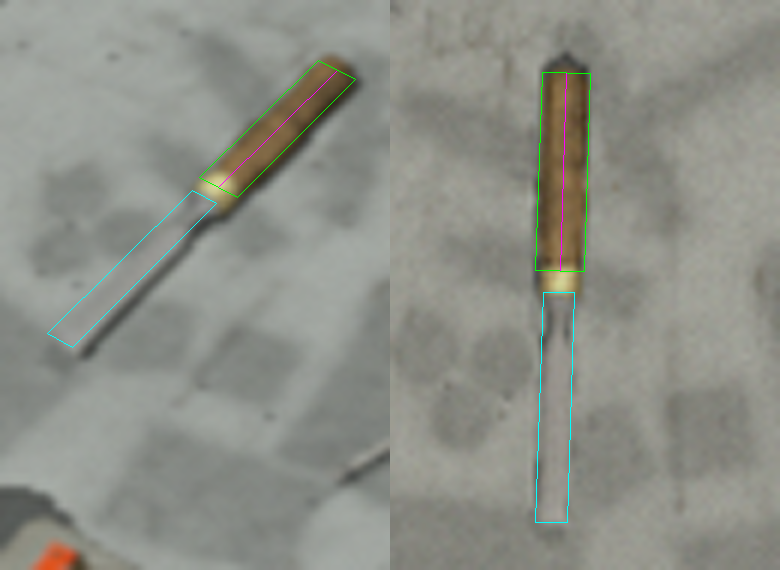

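```bash
cat > go.py <<'E'
import numpy as np,sys
from scipy.spatial.transform import Rotation as Ro
from bench import sense
def plan(x,y,z,ang):
    s=sense(); R=Ro.from_quat(s["tool_rot"]); p=np.array(s["position"])
    a=np.radians(ang); X=np.array([np.cos(a),np.sin(a),0]);Z=np.array([0,0,-1.]);T=Ro.from_matrix(np.c_[X,np.cross(Z,X),Z])
    print("t",s["t"],"dp cm",np.round(R.inv().apply(np.array([x,y,z])-p)*100,2),"rot",np.round((R.inv()*T).as_rotvec(degrees=True),2),"F",np.round(s["force"],1),"w",s["width"],"pos",np.round(p,4),"xang",np.degrees(np.arctan2(*R.as_matrix()[:2,0][::-1])))
if __name__=="__main__": plan(*[float(v) for v in sys.argv[1:5]])
E
python3 go.py 0.578 0.086 0.12 179.2
python3 - <<'E'
from h import *
for nm,uv in(("bottle tip",(190,397)),("bottle base",(215,397)),("box L",(645,280))):
  for z in(0,.1,.2): print(nm,z,np.round(back("top",np.array(uv)*.64,z),3))
for z in(0,.2): print("sc bottle tip",np.round(back("scene",np.array((160,230))*.64,z),3),"base",np.round(back("scene",np.array((175,295))*.64,z),3))
E
```

```text
t 0.1 dp cm [-52.25 -36.28  11.11] rot [ -0.06  -0.02 -17.35] F [-0.4  0.6 -0.1] w 0.0853072590373311 pos [0.1946 0.5936 0.2308] xang 161.85054293632695
bottle tip 0 [0.327 0.442 0.   ]
bottle tip 0.1 [0.324 0.404 0.1  ]
bottle tip 0.2 [0.322 0.366 0.2  ]
bottle base 0 [0.327 0.388 0.   ]
bottle base 0.1 [0.325 0.355 0.1  ]
bottle base 0.2 [0.322 0.321 0.2  ]
box L 0 [ 0.584 -0.553  0.   ]
box L 0.1 [ 0.561 -0.511  0.1  ]
box L 0.2 [ 0.538 -0.469  0.2  ]
sc bottle tip [0.431 0.558 0.   ] base [0.304 0.374 0.   ]
sc bottle tip [0.315 0.357 0.2  ] base [0.209 0.205 0.2  ]
```

```bash
python3 go.py 0.45 0.45 0.30 161.85;python3 go.py 0.578 0.086 0.13 179.2
```

```text
t 0.1 dp cm [-28.75  -5.7   -6.92] rot [-0.06 -0.01  0.  ] F [-0.4  0.6 -0.1] w 0.0853072590373311 pos [0.1946 0.5936 0.2308] xang 161.85054293632695
t 0.1 dp cm [-52.25 -36.28  10.11] rot [ -0.06  -0.02 -17.35] F [-0.4  0.6 -0.1] w 0.0853072590373311 pos [0.1946 0.5936 0.2308] xang 161.85054293632695
```

Call:
servo_tool(claw=[-1,-1,-1,-1,-1], dp=[[-5,-1,-3],[-11,-2,-5],[-17,-3.5,-7],[-23,-4.5,-7],[-28.7,-5.7,-7]], rot=[[0,0,-3],[0,0,-6],[0,0,-10],[0,0,-14],[0,0,-17.3]])

```text
t: 0.72
position: [0.4513, 0.4491, 0.3014]
tool_rot: [0.006, 1.0, 0.0, 0.0]
force: [0.1, 1.0, 0.1]
width: 0.0855
```

```bash
python3 go.py 0.578 0.086 0.13 179.2
```

```text
t 0.725 dp cm [-13.13 -36.15  17.14] rot [0.01 0.01 0.07] F [0.1 1.  0.1] w 0.08545423616788514 pos [0.4513 0.4491 0.3014] xang 179.27197304643286
```

Call:
servo_tool(claw=[-1,-1,-1,-1,-1], dp=[[-2,-5.5,2],[-4,-11,5],[-6,-16.5,7],[-8,-22,10],[-10,-27.5,12.5]], rot=[[0,0,0],[0,0,0],[0,0,0],[0,0,0],[0,0,0]])

```text
t: 1.35
position: [0.5436, 0.1781, 0.178]
tool_rot: [0.007, 1.0, -0.0, -0.0]
force: [0.3, 0.3, -0.9]
width: 0.0853
```

Call:
servo_tool(claw=[-1,-1,-1], dp=[[-1.5,-4.5,2],[-3.1,-8.6,4.6],[-3.1,-8.6,4.6]], rot=[[0,0,0],[0,0,0],[0,0,0]])

```text
t: 1.72
position: [0.5729, 0.0907, 0.131]
tool_rot: [0.009, 1.0, -0.0, -0.002]
force: [0.4, 0.9, -0.5]
width: 0.0855
```

```bash
python3 go.py 0.578 0.086 0.06 179.2; python3 - <<'E'
from h import *
from bench import sense
p=np.array(sense()["position"])
ims=[]
for n in("scene","top"):
    im=viewer.get_image(n)[:,:,::-1].copy(); cv2.imwrite(f"pics/{n}1raw.png",im)
    q=proj(n,p)[0].round().astype(int); print(n,proj(n,p))
    c=cv2.resize(im[q[1]-50:q[1]+50,q[0]-40:q[0]+40],None,fx=5,fy=5,interpolation=cv2.INTER_CUBIC)
    u=((proj(n,p)[0]+.5-(q-[40,50]))*5).round().astype(int); cv2.circle(c,tuple(int(v) for v in u),3,(0,0,255),1); ims.append(c)
cv2.imwrite("pics/h1.png",np.hstack(ims))
E
```

```text
t 1.725 dp cm [-0.54 -0.45  7.1 ] rot [-0.03 -0.18 -0.24] F [ 0.4  0.9 -0.5] w 0.08553657785552499 pos [0.5729 0.0907 0.131 ] xang 178.9589190998061
scene [[221.34275359 148.39691875]]
top [[223.67555121 173.37280932]]
```

View pics/h1.png

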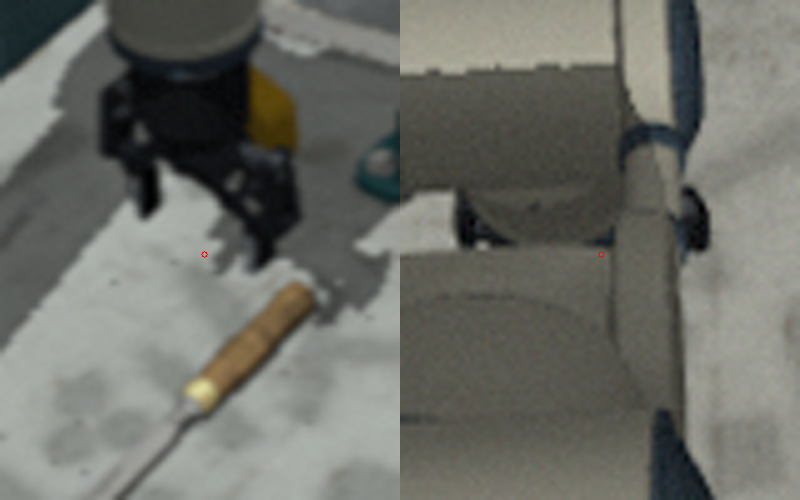

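Call:
servo_tool(claw=[-1,-1,-1], dp=[[-0.4,-0.4,4],[-0.5,-0.5,7.5],[-0.5,-0.5,7.5]], rot=[[0,0,0],[0,0,0],[0,0,0]])

```text
t: 2.2
position: [0.5766, 0.0893, 0.0568]
tool_rot: [0.007, 1.0, -0.0, -0.002]
force: [-0.4, 0.3, 1.1]
width: 0.0853
```

```bash
python3 go.py 0.578 0.085 0.003 179.2; python3 - <<'E'
from h import *
im=viewer.get_image("scene")[:,:,::-1].copy(); cv2.imwrite("pics/s2raw.png",im)
cv2.imwrite("pics/s2.png",cv2.resize(im[100:215,170:290],None,fx=5,fy=5,interpolation=cv2.INTER_CUBIC))
E
```

```text
t 2.2 dp cm [-0.16 -0.43  5.38] rot [-0.01 -0.2   0.02] F [-0.4  0.3  1.1] w 0.08532576476515119 pos [0.5766 0.0893 0.0568] xang 179.2157626883565
```

View pics/s2.png

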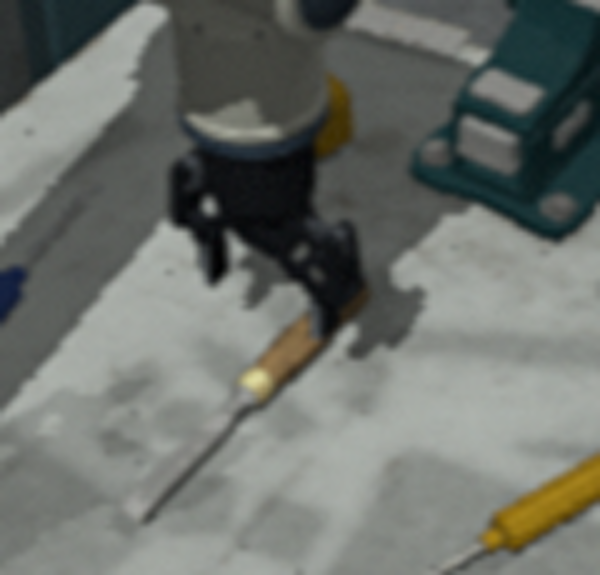

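Call:
servo_tool(claw=[-1,-1], dp=[[0,0,0],[0,0,0]], rot=[[0,0,0],[0,0,0]])

```text
t: 2.5
position: [0.5788, 0.0887, 0.0595]
tool_rot: [0.007, 1.0, 0.0, 0.001]
force: [0.7, -0.2, -0.1]
width: 0.0853
```

```bash
python3 go.py 0.578 0.085 0.003 179.2; python3 - <<'E'
from h import *
f=lambda p:(proj("scene",p)[0]+.5-[170,100])*5
print(f([.5766,.0893,.07]), f([.5766,.0893,.014]),f([.5766,.085,.014]))
for uv in((335,305),(256,382),(137,512)): print(back("scene",cr(uv,5,(170,100)),.014))
E
```

```text
t 2.5 dp cm [ 0.09 -0.37  5.65] rot [ 0.01  0.13 -0.03] F [ 0.7 -0.2 -0.1] w 0.08531392498792237 pos [0.5788 0.0887 0.0595] xang 179.16861363822903
[269.50218374 306.06880419] [274.11380556 361.4923852 ] [278.98109319 363.96399957]
[0.64602891 0.08553228 0.014     ]
[0.55347449 0.08750315 0.014     ]
[0.4148386  0.08257945 0.014     ]
```

Call:
servo_tool(claw=[-1,-1,-1,-1], dp=[[0,-0.1,2.5],[0,-0.2,4.8],[0,-0.2,5.7],[0,-0.2,5.7]], rot=[[0,0,0],[0,0,0],[0,0,0],[0,0,0]])

```text
t: 3.0
position: [0.5781, 0.0864, 0.0013]
tool_rot: [0.007, 1.0, -0.0, -0.0]
force: [-0.2, 0.4, -0.1]
width: 0.0852
```

Call:
servo_tool(claw=[0,0.4,0.6,0.6,0.6], dp=[[0,0,0],[0,0,0],[0,0,0],[0,0,0],[0,0,0]], rot=[[0,0,0],[0,0,0],[0,0,0],[0,0,0],[0,0,0]], grip_force=50)

```text
t: 3.62
position: [0.5783, 0.0864, 0.0014]
tool_rot: [0.007, 1.0, 0.0, 0.0]
force: [-0.9, -0.3, 6.0]
width: 0.0249
```

Call:
servo_tool(claw=[1,1,1,1], dp=[[0,0,0],[0,0,0],[0,0,-1],[0,0,-3]], rot=[[0,0,0],[0,0,0],[0,0,0],[0,0,0]], grip_force=70)

```text
t: 4.12
position: [0.5775, 0.0863, 0.0312]
tool_rot: [0.007, 1.0, -0.0, -0.001]
force: [0.5, -0.9, -1.5]
width: 0.0245
```

Call:
servo_tool(claw=[1,1,1,1,1], dp=[[0,0,-4],[0,0,-9],[0,0,-14],[0,0,-18],[0,0,-18]], rot=[[0,0,0],[0,0,0],[0,0,0],[0,0,0],[0,0,0]])

```text
t: 4.75
position: [0.5795, 0.0865, 0.2146]
tool_rot: [0.007, 1.0, 0.0, 0.003]
force: [0.7, 0.9, -2.1]
width: 0.0244
```

```bash
python3 go.py 0.5225 -0.380 0.2 17.1; python3 - <<'E'
from h import *
im=viewer.get_image("scene")[:,:,::-1].copy(); cv2.imwrite("pics/s3raw.png",im)
cv2.imwrite("pics/s3.png",cv2.resize(im[40:190,150:310],None,fx=4,fy=4,interpolation=cv2.INTER_CUBIC))
E
```

```text
t 4.75 dp cm [  5.01 -46.73   1.41] rot [4.7000e-01 4.0000e-02 1.6205e+02] F [ 0.7  0.9 -2.1] w 0.02440563168822637 pos [0.5795 0.0865 0.2146] xang 179.15080306625762
```

View pics/s3.png

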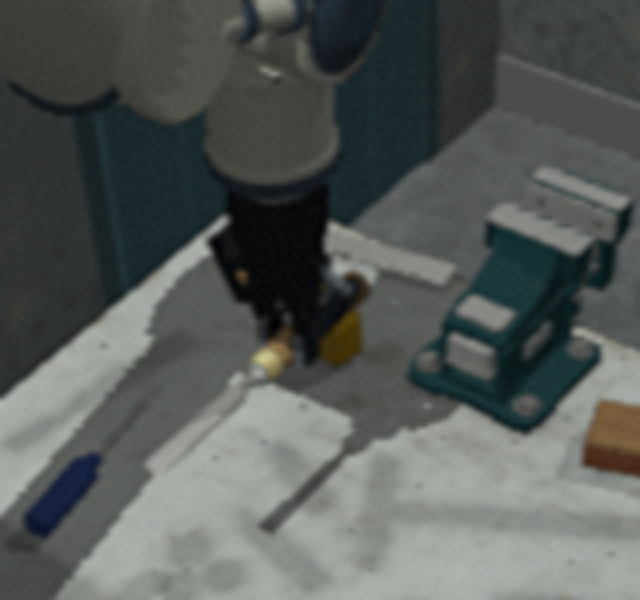

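```bash
python3 - <<'E'
from h import *
for nm,uv in(("tip",(158,468)),("ferr",(272,360)),("butt",(352,287))): print(nm,back("scene",cr(uv,4,(150,40)),.227))
f=lambda p:(proj("scene",p)[0]+.5-[150,40])*4
for z in(.22,.227,.234): print(f([.414,.087,z]),f([.5505,.087,.227]))
E
```

```text
tip [0.41480534 0.0843732  0.227     ]
ferr [0.55802871 0.08672702 0.227     ]
butt [0.66621065 0.08646763 0.227     ]
[156.19455498 474.38007567] [266.42563839 365.68718956]
[155.08662864 467.74629624] [266.42563839 365.68718956]
[153.96977414 461.05905889] [266.42563839 365.68718956]
```

Call:
servo_tool(claw=[1,1,1,1,1], dp=[[0.3,-2.5,0],[0.6,-6,0],[1,-10,0],[1.4,-14,0],[1.8,-18,0]], rot=[[0,0,6],[0,0,16],[0,0,26],[0,0,36],[0,0,46]])

```text
t: 5.42
position: [0.5563, -0.0944, 0.2096]
tool_rot: [0.4, 0.916, -0.0, -0.001]
force: [0.6, -0.6, -1.4]
width: 0.0246
```

```bash
python3 go.py 0.5235 -0.380 0.2 17.1
```

```text
t 5.425 dp cm [-18.73 -21.82   0.94] rot [ -0.18  -0.   115.72] F [ 0.6 -0.6 -1.4] w 0.024563711538684224 pos [ 0.5563 -0.0944  0.2096] xang 132.82117170439625
```

Call:
servo_tool(claw=[1,1,1,1,1], dp=[[-2,-2.3,0],[-4,-4.6,0],[-6,-7,0],[-8,-9.3,0],[-10,-11.7,0]], rot=[[0,0,10],[0,0,20],[0,0,30],[0,0,40],[0,0,50]])

```text
t: 6.05
position: [0.5394, -0.2469, 0.2094]
tool_rot: [0.75, 0.661, -0.0, -0.001]
force: [1.3, 0.8, -1.6]
width: 0.0245
```

```bash
python3 go.py 0.5235 -0.380 0.2 17.1
```

```text
t 6.05 dp cm [-13.41   0.09   0.93] rot [-1.700e-01  3.000e-02  6.572e+01] F [ 1.3  0.8 -1.6] w 0.024465154126793617 pos [ 0.5394 -0.2469  0.2094] xang 82.81597198616082
```

Call:
servo_tool(claw=[1,1,1,1,1], dp=[[-2.5,0,0],[-5,0,0],[-8,0,0],[-10.5,0.1,0],[-13.4,0.1,0]], rot=[[0,0,10],[0,0,20],[0,0,30],[0,0,40],[0,0,50]])

```text
t: 6.68
position: [0.5247, -0.3796, 0.2093]
tool_rot: [0.959, 0.283, -0.001, -0.001]
force: [0.8, 0.6, -0.9]
width: 0.0246
```

Call:
servo_tool(claw=[1,1,1,1], dp=[[0,0,2],[0,0,5],[0,0,6.5],[0,0,6.5]], rot=[[0,0,9],[0,0,15.7],[0,0,15.7],[0,0,15.7]])

```text
t: 7.18
position: [0.5248, -0.3788, 0.1445]
tool_rot: [0.988, 0.153, -0.001, -0.001]
force: [0.2, -0.3, -0.9]
width: 0.0248
```

```bash
python3 go.py 0.5235 -0.380 0.04 17.1; python3 - <<'E'
from h import *
for n in("scene","top"):
    im=viewer.get_image(n)[:,:,::-1].copy(); cv2.imwrite(f"pics/{n}4raw.png",im)
    o=(300,130) if n=="scene" else (310,110)
    cv2.imwrite(f"pics/{n}4.png",cv2.resize(im[o[1]:o[1]+140,o[0]:o[0]+120],None,fx=4,fy=4,interpolation=cv2.INTER_CUBIC))
a,b=[cv2.imread(f"pics/{n}4.png") for n in("scene","top")]
cv2.imwrite("pics/p4.png",cv2.resize(np.hstack([a,b]),(800,467)))
E
```

```text
t 7.175 dp cm [-0.14  0.1  10.45] rot [-0.15  0.09  0.52] F [ 0.2 -0.3 -0.9] w 0.0247673567234945 pos [ 0.5248 -0.3788  0.1445] xang 17.616197749875887
```

View pics/p4.png

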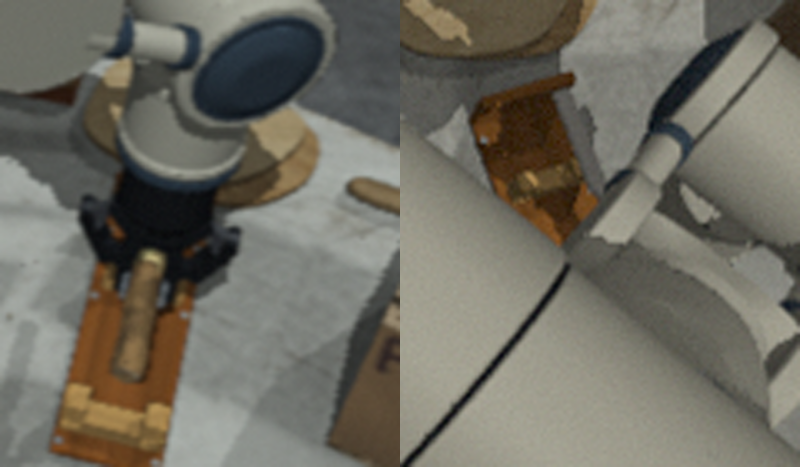

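```bash
python3 - <<'E'
from h import *
from ov import draw
n="scene"; o=np.array((305,150)); im=cv2.imread("pics/scene4raw.png")[150:270,305:385]; im=cv2.resize(im,None,fx=5,fy=5,interpolation=cv2.INTER_CUBIC); raw=im.copy()
draw(n,im,5,o,.556,-.370,np.radians(17.1),-.120,45)
a=np.radians(17.6); d=np.array([np.cos(a),np.sin(a)]);nr=np.array([-d[1],d[0]])
p=np.array([.5248,-.3788]); z=.1445+.0126
for v in(-12,0,12):
    w=[np.r_[p+d*u/1000+nr*v/1000,z] for u in(-97,34,165)]
    cv2.polylines(im,[np.int32(np.round((proj(n,w)+.5-o)*5))],False,(0,0,255),1)
cv2.imwrite("pics/p5.png",np.hstack([raw,im]))
E
```

```text
(no output)
```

View pics/p5.png

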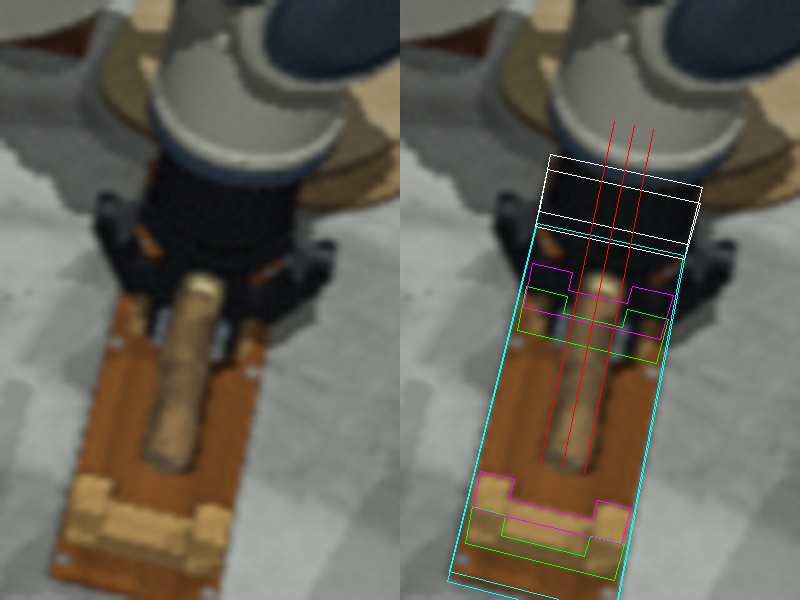

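Call:
servo_tool(claw=[1,1,1,1,1], dp=[[0,0,2.5],[0,0,5],[0,0,7.5],[0,0,9],[0,0,9]], rot=[[0,0,0.5],[0,0,0.5],[0,0,0.5],[0,0,0.5],[0,0,0.5]])

```text
t: 7.9
position: [0.5254, -0.3794, 0.0559]
tool_rot: [0.989, 0.148, -0.0, -0.0]
force: [-0.6, -0.3, -1.3]
width: 0.0247
```

```bash
python3 go.py 0.5248 -0.379 0.0315 17.1; python3 - <<'E'
from h import *
ims=[]
for n,o in(("scene",(305,150)),("top",(310,110))):
    im=viewer.get_image(n)[:,:,::-1].copy()
    ims.append(cv2.resize(im[o[1]:o[1]+120,o[0]:o[0]+80],None,fx=5,fy=5,interpolation=cv2.INTER_CUBIC))
cv2.imwrite("pics/p6.png",np.hstack(ims))
E
```

```text
t 7.9 dp cm [-0.04 -0.05  2.44] rot [-0.04  0.02 -0.12] F [-0.6 -0.3 -1.3] w 0.02470757963589562 pos [ 0.5254 -0.3794  0.0559] xang 16.980829702151876
```

View pics/p6.png

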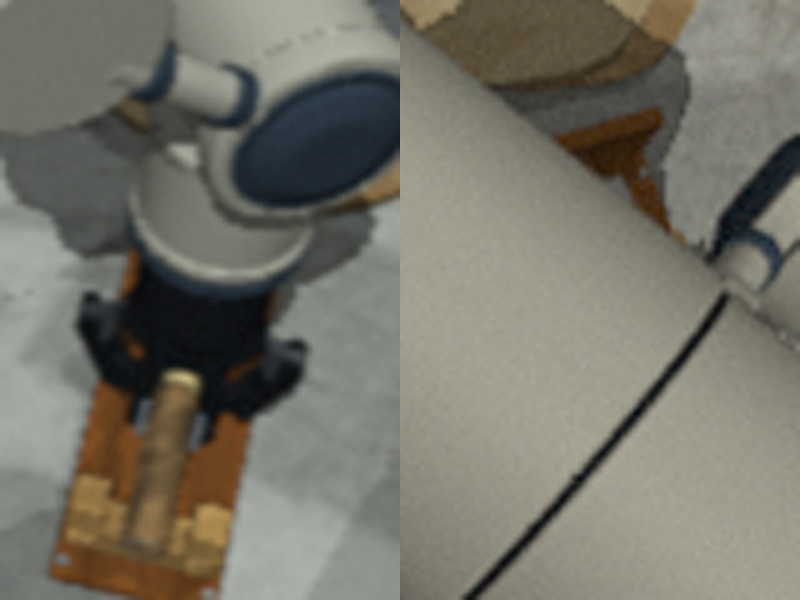

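Call:
servo_tool(claw=[1,1,1,1,1], dp=[[0,0,0.6],[0,0,1.2],[0,0,1.7],[0,0,2.1],[0,0,2.1]], rot=[[0,0,0],[0,0,0],[0,0,0],[0,0,0],[0,0,0]])

```text
t: 8.62
position: [0.5253, -0.3794, 0.0347]
tool_rot: [0.989, 0.147, -0.0, -0.0]
force: [-0.1, -0.3, -2.2]
width: 0.0246
```

Call:
servo_tool(claw=[1,1,1,1], dp=[[0,0,0.1],[0,0,0.2],[0,0,0.3],[0,0,0.3]], rot=[[0,0,0],[0,0,0],[0,0,0],[0,0,0]])

```text
t: 9.12
position: [0.5254, -0.3794, 0.032]
tool_rot: [0.989, 0.147, -0.0, -0.0]
force: [0.6, 0.1, -1.7]
width: 0.0246
```

```bash
python3 - <<'E'
from h import *
from bench import sense
print(sense()["force"],sense()["ft_torque"])
o=(305,150)
im=viewer.get_image("scene")[:,:,::-1].copy()
cv2.imwrite("pics/p7.png",cv2.resize(im[o[1]:o[1]+120,o[0]:o[0]+80],None,fx=5,fy=5,interpolation=cv2.INTER_CUBIC))
E
```

```text
[ 0.64931953  0.14551247 -1.68515147] [0.01800595 0.04820291 0.00628186]
```

View pics/p7.png

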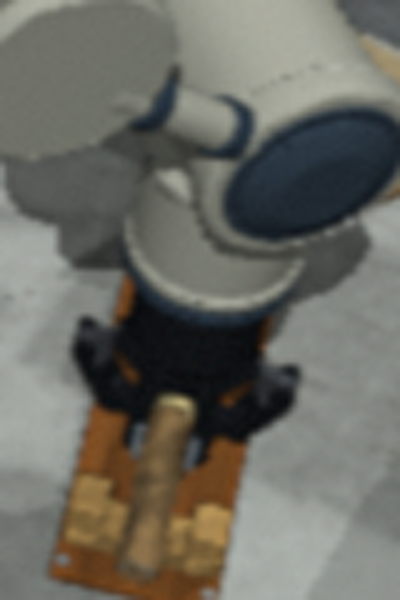

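Call:
servo_tool(claw=[1,1,1,1], dp=[[0,0,0.1],[0,0,0.1],[0,0,0.2],[0,0,0.2]], rot=[[0,0,0],[0,0,0],[0,0,0],[0,0,0]])

```text
t: 9.68
position: [0.5256, -0.3796, 0.0314]
tool_rot: [0.989, 0.147, 0.0, 0.0]
force: [-4.9, 3.6, 19.3]
width: 0.0249
```

Call:
servo_tool(claw=[1,0.3,0.1,0,-0.2], dp=[[0,0,-0.1],[0,0,-0.1],[0,0,-0.1],[0,0,-0.1],[0,0,-0.1]], rot=[[0,0,0],[0,0,0],[0,0,0],[0,0,0],[0,0,0]])

```text
t: 10.3
position: [0.5254, -0.3795, 0.031]
tool_rot: [0.989, 0.147, -0.0, -0.0]
force: [0.4, -0.2, -0.2]
width: 0.0514
```

Call:
servo_tool(claw=[-0.2,-0.2,-0.2,-0.2,-0.2], dp=[[0,0,0],[0,0,-1],[0,0,-3],[0,0,-6],[0,0,-11]], rot=[[0,0,0],[0,0,0],[0,0,0],[0,0,0],[0,0,0]])

```text
t: 10.92
position: [0.5248, -0.3789, 0.1416]
tool_rot: [0.989, 0.147, -0.001, -0.001]
force: [0.5, -0.8, 0.4]
width: 0.0512
```

Call:
servo_tool(claw=[-0.2,-0.2,-0.2,-0.2,-0.2], dp=[[0,0,-5],[-1,0,-10],[-3,-5,-13],[-5,-10,-13],[-8,-15,-13]], rot=[[0,0,0],[0,0,0],[0,0,0],[0,0,0],[0,0,0]])

```text
t: 11.55
position: [0.4043, -0.258, 0.272]
tool_rot: [0.989, 0.148, 0.001, 0.001]
force: [0.4, -0.1, -0.1]
width: 0.0514
```

```bash
python3 - <<'E'
from h import *
from bench import sense
print(sense()["position"],sense()["t"])
ims=[]
for n,o in(("scene",(305,165)),("top",(320,120))):
    im=viewer.get_image(n)[:,:,::-1].copy(); cv2.imwrite(f"pics/{n}8raw.png",im)
    ims.append(cv2.resize(im[o[1]:o[1]+110,o[0]:o[0]+80],None,fx=5,fy=5,interpolation=cv2.INTER_CUBIC))
cv2.imwrite("pics/p8.png",np.hstack(ims))
E
```

```text
[ 0.40430793 -0.25800986  0.27197848] 11.55
```

View pics/p8.png

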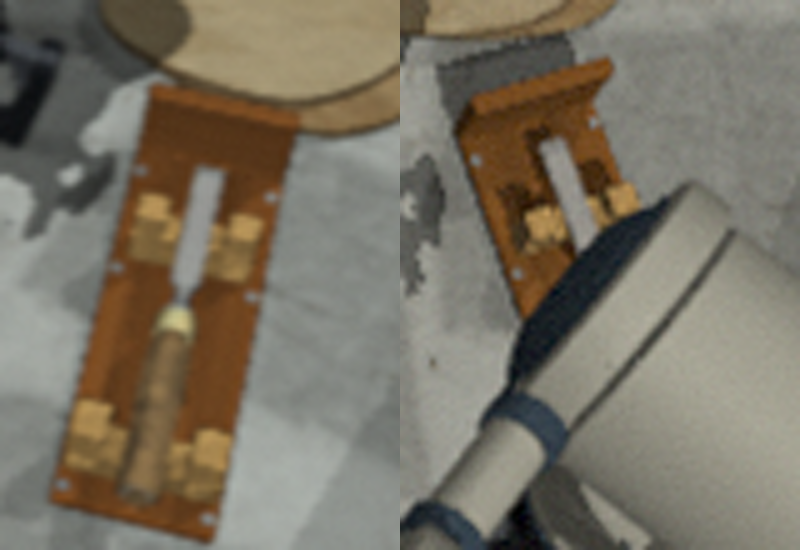

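```bash
python3 - <<'E'
from h import *
a=cv2.imread("pics/scene8raw.png")
cv2.imwrite("pics/p9.png",np.hstack([cv2.imread("pics/scene0raw.png")[120:260,140:310],a[120:260,140:310]]).repeat(2,0).repeat(2,1))
from ov import draw
im=cv2.resize(a[165:275,305:385],None,fx=5,fy=5,interpolation=cv2.INTER_CUBIC);o=np.array((305,165))
draw("scene",im,5,o,.556,-.370,np.radians(17.1),-.120,45)
R=np.radians(17.1);d=np.array([np.cos(R),np.sin(R)])
cv2.polylines(im,[np.int32((proj("scene",[np.r_[np.array([.556,-.37])+d*u,.044] for u in(-.131,.131)])+.5-o)*5)],False,(0,0,255),1)
cv2.imwrite("pics/p10.png",im)
E
```

```text
(no output)
```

View pics/p9.png

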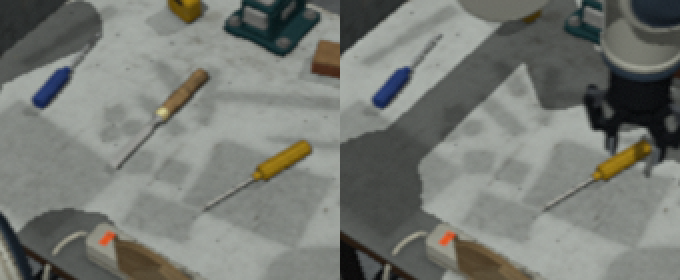

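View pics/p10.png

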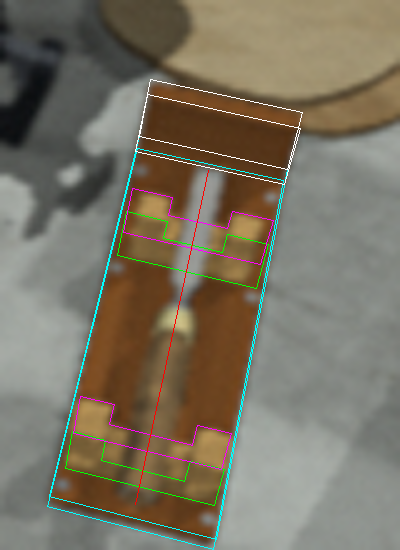

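The chisel lies on the rest's axis with its blade flat in the narrow notch. Both screwdrivers are where they were, and the gripper is clear. I'll hand the job in.

```bash
python3 -c "
from bench import finish_job,sense
s=sense();print(s['t'],s['force'],abs(s['joint_velocities']).max() if hasattr(s['joint_velocities'],'max') else s['joint_velocities'])
print(finish_job())"
```

```text
11.65 [ 0.77635796 -0.49178752 -0.71387379] 0.1422739125790326
the job is handed in; nothing more can be done
None
```

I picked up the chisel by its handle, turned it end for end and laid it in the tool rest. The handle is in the wide notch, the blade is in the narrow notch, and the cutting edge faces the guard board. I handed the job in at about 11.7 s. The arm was still settling slightly, at up to 0.14 rad/s, but well clear of everything.

- **Placing:** the chisel touched down at the expected height (gripper tip at 31.4 mm) with about 20 N. The force dropped to zero when I opened the gripper.
- **Final pictures:** the chisel lies on the rest's axis to within a few millimetres, the blade slightly to the right of centre in its notch. In the top view the arm hid the wide notch, so only the scene camera confirms the handle's seat.
- **Screwdrivers:** both lie where they were at the start, as seen by eye in before-and-after scene pictures.
- **Disagreement:** early on, the two cameras differed by about 5 mm on where the chisel lay. The scene camera agreed with the arm's own position, so I relied on that one.

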